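Mount the filter cartridge between the holder's cones

ROBOT

A 6-joint arm with a two-finger parallel gripper is mounted at the origin on the work surface. World frame = base frame: x ahead of the robot, y to its left, z up, the work surface at z = 0. Lengths are in mm, angles in rad, forces in N, time in s.
With the tool pointing down it reaches from about 400 to 925 mm from the base axis. Payload 12.5 kg.
Tool frame: the origin (TCP) lies at the very end of the fingers, on their centre line; the grasp point (between the pads) lies 19 mm behind it; z points along the fingers, y is the direction in which the jaws open and shut (so a half turn about z gives the same grasp; the last joint's range is limited). The gripper opens to 95 mm and grips with 3 to 60 N. Pads are 20 mm wide; open, the fingers measure 119 mm over their backs; the gripper's body (75 mm by 180 mm) begins 59 mm behind the grasp point.
Start: joints at [-1.321, 0.491, 1.559, -0, 1.092, -0.106], TCP at [217.736, -585.865, 214.661] pointing down, gripper open.
Joint ranges: [-3.1, 3.1], [-0.84, 2.19], [0.05, 2.79], [-1.13, 4.28], [0.06, 2.93], [-2.69, 2.69]. Speed limits (rad/s): [2.22, 2.22, 2.79, 3.14, 3.14, 3.14].

INTERFACE

Orientations are given as [roll, pitch, yaw] about the fixed x, y, z axes, in that order (R = Rz(yaw) Ry(pitch) Rx(roll)).
In Python, from cell import env, read_camera, get_calibration gives the robot as it stands.
- The arm moves only by the tool arm_command, never from a script. Its argument "targets" is a list of rows, each a list of 3 entries, a list of its own where there are three numbers: the turn, a rotation vector about the tool's x, y, z in rad, then the shift along the tool's x, y, z in m, then the closure in counts, from 0 (fully open) to 255 (shut). In form: [[[rx, ry, rz], [tx, ty, tz], fingers], ...]. A call has 1 to 8 rows; each row is the pose to reach, as a shift and turn from the pose commanded when the call began, along the tool's axes at that moment; what a row does not reach only later rows make up. A row lasts 1/10 s, in which the tool goes at most 50 mm and 8.59 degrees, less where a joint would pass 70% of its speed; a pose out of reach is approached as far as the arm can. A call with a gripper value outside its range is refused whole. The fingers move at their own pace and stop on an object; the grip force is fixed at half the most. Time passes only in rows, so rows that repeat a pose let the fingers close. It gives the time, the measured TCP pose, the force and the opening at its end, in the units of the state.
- env.state(): the state, without advancing time (a new reading comes with each control period).
- read_camera(name): name is "side" or "top"; returns (picture, depth): 384x512x3 uint8, blue, green, red; 384x512 float32, mm along the optical axis (not along the pixel's ray), 0 where there is no reading.
- get_calibration(name): a dict with "vfov" (degrees; the focal length in pixels is half the picture's height over the tangent of half this angle, whatever the lens; pixels are square), "cx", "cy" (the principal point, pixels), "world_from_camera" (4x4, takes a point from camera to world coordinates). Camera axes: x right, y down, z forward; pixel columns grow to the right and rows downward; lengths in mm; the calibration is good to about 2 mm. A picture is of the moment at which its call begins. get_calibration takes no time and is no camera call.
- env.job_done(): hands the job in, once; it reports no verdict.
The state is a dict: "t": time; "joints": joint angles; "qvel": joint speeds; "tau": joint torques, N m; "eef_pos": TCP position; "tcp_rot": TCP orientation; "ft_force": force on the tool from outside, world axes, zero at the start; "moment": the same for the moment, N m; "opening": opening from 0.0 (shut) to 1.0 (fully open).
Only numpy, scipy, OpenCV 4.12 (cv2) and the standard library are available. Lean on these libraries where they do the work, as an engineer would, in place of code of your own. Each camera call takes 0.05 s, during which the arm holds its last target.

TASK

Take the filter cartridge off its sloping stand and lay it gently in the two V rests of the holder, between the fixed cone and the sliding cone. Then slide the tailstock against it until both cones are fully home in the cartridge's end ports, and let go. Leave the jar, the beaker and the screwdriver where they are.

Things in the scene. Friction and masses are not known exactly. Their poses are not given: they have to be found in the camera images.
- cartridge: rigid white cylinder, grey ends, 160 mm long, 34 mm diameter, 140-280 g; both ends alike, each with a round port (blind hole) 16 mm wide, 15 mm deep on the axis. Origin at its middle, x along the cylinder. Starts on the stand, sloping 35 degrees from level, the end farther from the robot raised.
- stand: fixed sloping stand. Two black V rests (10 mm wide, 45 mm either side of the cartridge's middle) reach up to 3 mm below the cartridge's axis and 27 mm to each side; a stop at its lower end reaches 3 mm above its axis; a bar runs 42 mm under its axis. Origin on the table, 130 mm below the cartridge's starting middle; x points up the slope (level), z up. Base 170 x 90 mm.
- holder: fixed holder, base 90 mm wide (x), 355 mm long (y -225 to +130 mm), 18 mm thick. Origin on the table under the middle of the finally seated cartridge; z up. Centre line along y, 85 mm up. At +y a grey block 50 mm wide, 108 mm tall with a cone pointing to -y; at -y the tailstock. Cones: 20 mm long, 20 mm wide at the base, 6 mm at the tip; they go about 14 mm into a port.
- head_tip (a point): tip of the fixed cone, at y = +65.7 mm of the holder, on the centre line
- tail_tip (a point): tip of the sliding cone, on the centre line; it starts 125 to 155 mm from the holder's origin on the -y side. 66 mm from the cartridge's middle when home, as is the fixed tip
- tail_post (a point): grip point on the tailstock's upright round black post (22 mm in diameter, 50 mm tall, its top 157 mm above the table), 17 mm below the post's top, on its axis, 40 mm behind the tip. The grey tailstock block below it is 50 mm wide and 40 mm long, its top 107 mm above the table
- tailstock (a joint): travel of the tailstock along the holder's +y, m: 0 is fully open, about 0.089 when both cones are home in the cartridge, 0.105 at the stop if there is no cartridge. Slides stiffly with about 3 N and stays where it is left; with the cartridge pushed along about 6 N; 10 to 15 N seats it
- jar: bystander: amber jar 60 mm wide, 90 mm tall; origin under its centre
- beaker: bystander: white open beaker 70 mm wide, 80 mm tall; origin under its centre
- screwdriver: bystander: screwdriver lying on the table; origin at its underside
- lay_point (a point): where the cartridge's middle should come when laid down, so that it clears the fixed cone (at most 6 mm nearer to that cone): on the centre line, 22 mm from the seated place towards the tailstock. Two black V rests (10 mm wide, 27 mm to each side), 38 mm and 36 mm either side of it, carry the cartridge on the centre line; the tailstock later pushes it along them
There are look-alikes about, which are no part of the job. What is shaped like the cartridge but green or pink is not meant.

How it is judged (in metres and radians):
On the way:
1. the cartridge lies let go in the V rests, the tailstock still off it (x of cartridge in the frame of holder between -0.005 and 0.005 m and z of cartridge in the frame of holder between 0.08 and 0.09 m and angle between the x axis of cartridge and the y axis of holder, either way round below 0.06 rad and contact force between the fingers and cartridge below 0.1 N and distance between tail_tip and cartridge above 0.07 m), for 0.2 s.
At the end, for the whole second after the job is handed in: the cartridge lies between the cones, at rest and let go, along the holder's centre line within 4 mm and 0.05 rad, with each cone's tip within 69.5 mm of the cartridge's middle (66 mm when fully home) (distance between each of head_tip, tail_tip and cartridge below 0.0695 m and x of cartridge in the frame of holder between -0.004 and 0.004 m and angle between the x axis of cartridge and the y axis of holder, either way round below 0.05 rad and linear speed of cartridge below 0.01 m/s); the robot touches nothing.
It fails at once if the cartridge is dropped or slammed into the rests (over 0.5 m/s as it comes down to them) (linear speed of cartridge above 0.5 m/s and z of cartridge in the frame of holder below 0.105 m and x of cartridge in the frame of holder between -0.05 and 0.05 m and y of cartridge in the frame of holder between -0.1 and 0.08 m).
It fails at once if a bystander is moved by more than 30 mm (distance of any of jar, beaker, screwdriver from where it was at the start of the episode above 0.03 m).
It also fails if it takes over 54 s, if anything falls off the work surface, if the arm or the gripper's body presses on something with over 40 N, if the wrist force passes 120 N, or if a joint passes its speed limit or range.

## Working session

There is one attempt and no reset: what is moved stays moved. The work goes in short steps, Python scripts to look and compute and a tool call to move; the robot and the scene stay as the last step left them, time stands still between calls to the robot, and variables do not carry over. Pictures are saved under pics/ and viewed, and the job is handed in when it is done.

Besides the shell and the picture viewer there is one more tool, called after "Call:" in YAML: its name, and indented under it one key for each argument. arm_command: Moves the arm, as the interface text tells. Its arguments: {"type":"object","properties":{"targets":{"type":"array"}},"required":["targets"]}

```bash
mkdir -p pics; ls; python3 - <<'E'
from cell import env, read_camera, get_calibration
import cv2,numpy as np
for n in("side","top"):
    p,d=read_camera(n); cv2.imwrite(f"pics/{n}0.png",p); np.save(f"pics/{n}0.npy",d)
    c=get_calibration(n); print(n,c["vfov"],c["cx"],c["cy"],np.round(c["world_from_camera"],3).tolist())
s=env.state(); print(s)
E
```

```text
pics
side 51.02006120829628 253.91644926647456 191.3414558206336 [[-0.851, -0.309, 0.425, 52.411], [-0.525, 0.483, -0.7, 923.278], [0.011, -0.819, -0.573, 784.171], [0.0, 0.0, 0.0, 1.0]]
top 55.761855001534144 257.0870648341321 195.6491370947543 [[-0.015, -0.998, 0.069, 513.626], [-1.0, 0.014, -0.019, 91.661], [0.018, -0.069, -0.997, 1055.917], [0.0, 0.0, 0.0, 1.0]]
{'t': 0.1, 'joints': array([-1.32061048e+00,  4.91488677e-01,  1.55938272e+00,  1.56379364e-05,
        1.09172392e+00, -1.05614904e-01]), 'qvel': array([ 0.00035398, -0.00093318, -0.00077078, -0.00063767,  0.00018421,
        0.00042777]), 'tau': array([ 3.23238764e-04, -6.13625479e+01, -2.58603770e+01,  6.93444139e-02,
        4.70384373e-02, -5.18171328e-05]), 'eef_pos': array([ 217.67497957, -585.63636246,  214.12877287]), 'tcp_rot': array([-3.14059705e+00, -1.19491610e-04,  3.55793475e-01]), 'ft_force': array([0.4826808 , 0.43614653, 0.18584456]), 'moment': array([ 0.02557865,  0.03753697, -0.0380982 ]), 'opening': 1.0041670353579997}
```

View pics/side0.png

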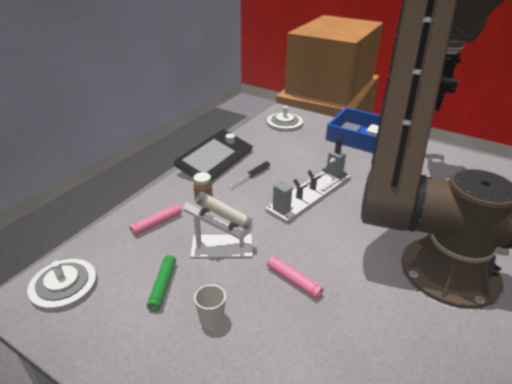

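View pics/top0.png

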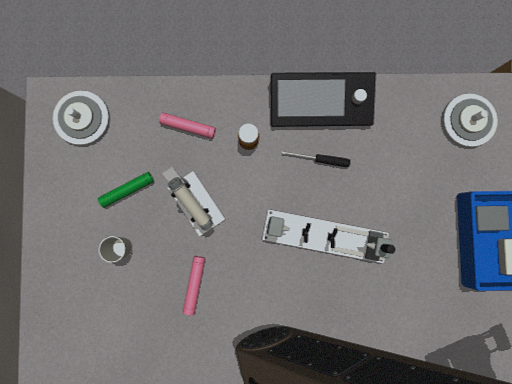

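The side view shows the stand and cartridge near (222,215) and the holder near (310,190). In the top view the cartridge is at about (190,203), and the holder runs from (265,225) to (390,250) with the tailstock post at (388,248). Next I'll zoom in and build a point cloud.

```bash
cat > h.py <<'E'
import numpy as np,cv2
from cell import get_calibration
def cal(n):
    c=get_calibration(n); f=192/np.tan(np.radians(c["vfov"]/2)); return f,c["cx"],c["cy"],np.array(c["world_from_camera"])
def cloud(n,d):
    f,cx,cy,T=cal(n); v,u=np.mgrid[0:384,0:512]
    P=np.stack([(u-cx)/f*d,(v-cy)/f*d,d],-1); W=P@T[:3,:3].T+T[:3,3]; W[d<=0]=np.nan; return W
def ray(n,u,v,z):
    f,cx,cy,T=cal(n); r=T[:3,:3]@np.array([(u-cx)/f,(v-cy)/f,1]); o=T[:3,3]; return o+r*(z-o[2])/r[2]
def proj(n,p):
    f,cx,cy,T=cal(n); q=T[:3,:3].T@(np.asarray(p,float)-T[:3,3]); return cx+f*q[0]/q[2],cy+f*q[1]/q[2]
E
python3 - <<'E'
from h import *
t=cv2.imread("pics/top0.png");s=cv2.imread("pics/side0.png")
a=cv2.resize(t[150:270,140:300],None,fx=5,fy=5,interpolation=cv2.INTER_CUBIC);cv2.imwrite("pics/t1.png",a)
a=cv2.resize(t[195:275,255:405],None,fx=5,fy=5,interpolation=cv2.INTER_CUBIC);cv2.imwrite("pics/t2.png",a)
a=cv2.resize(s[130:265,170:360],None,fx=4,fy=4,interpolation=cv2.INTER_CUBIC);cv2.imwrite("pics/s1.png",a)
for n in("top","side"):
    W=cloud(n,np.load(f"pics/{n}0.npy")); 
    print(n,"table z", np.nanmedian(W[...,2][200:280,20:90] if n=="top" else W[330:370,100:180,2]))
W=cloud("top",np.load("pics/top0.npy"))
for v in range(170,236,4): print(v,W[v,164:222:4,2].round().tolist())
for (u,v) in [(275,228),(306,233),(332,238),(375,246),(388,249),(265,225)]: print(u,v,W[v,u].round(1))
E
```

```text
top table z -0.594135260801977
side table z -0.2093737576057606
170 [0.0, 151.0, 145.0, -1.0, -0.0, -2.0, -2.0, 1.0, -3.0, -0.0, -2.0, 2.0, -3.0, 1.0, -2.0]
174 [146.0, 143.0, 143.0, 139.0, 3.0, 2.0, 8.0, 10.0, -3.0, -1.0, -0.0, -3.0, -1.0, -1.0, -4.0]
178 [-1.0, 138.0, 137.0, 170.0, 169.0, 58.0, 11.0, 10.0, 8.0, 1.0, -0.0, -4.0, -1.0, -1.0, 2.0]
182 [0.0, -1.0, 167.0, 188.0, 179.0, 118.0, 23.0, 12.0, 7.0, 9.0, -1.0, 1.0, -3.0, 0.0, -2.0]
186 [-1.0, 1.0, 184.0, 188.0, 178.0, 168.0, 152.0, 7.0, 10.0, 9.0, 0.0, -5.0, -2.0, 3.0, 1.0]
190 [2.0, -1.0, 171.0, 176.0, 176.0, 170.0, 158.0, 6.0, 10.0, 9.0, 8.0, -3.0, 2.0, -3.0, -3.0]
194 [0.0, 0.0, 152.0, 168.0, 169.0, 165.0, 161.0, 142.0, 11.0, 9.0, 8.0, 10.0, -4.0, 1.0, 2.0]
198 [-0.0, 2.0, 0.0, 11.0, 162.0, 160.0, 159.0, 153.0, 85.0, 12.0, 11.0, 10.0, -2.0, -2.0, 2.0]
202 [-0.0, -1.0, 4.0, -0.0, 11.0, 156.0, 156.0, 150.0, 139.0, 8.0, 7.0, 8.0, 8.0, 2.0, -4.0]
206 [-2.0, 0.0, -5.0, 1.0, 7.0, 11.0, 146.0, 144.0, 140.0, 124.0, 8.0, 8.0, nan, 7.0, -3.0]
210 [4.0, 1.0, -4.0, -1.0, 0.0, 12.0, 135.0, 138.0, 136.0, 125.0, 110.0, 97.0, 9.0, 12.0, -3.0]
214 [-1.0, -4.0, -2.0, -1.0, 3.0, -2.0, 9.0, 129.0, 130.0, 124.0, 117.0, 50.0, 11.0, 8.0, 11.0]
218 [-1.0, 0.0, 2.0, -1.0, -3.0, -1.0, 9.0, 100.0, 119.0, 121.0, 116.0, 103.0, 14.0, 8.0, 7.0]
222 [-1.0, 0.0, -2.0, -2.0, 1.0, -0.0, 1.0, 9.0, 10.0, 112.0, 111.0, 107.0, 94.0, 10.0, 12.0]
226 [2.0, -0.0, -1.0, 1.0, 4.0, -0.0, 0.0, 1.0, 9.0, 93.0, 104.0, 101.0, 78.0, 3.0, -3.0]
230 [-1.0, -2.0, -0.0, 0.0, -0.0, -0.0, 0.0, -3.0, 8.0, 6.0, 84.0, 9.0, 4.0, -3.0, 3.0]
234 [3.0, -2.0, -3.0, -2.0, -1.0, 0.0, -1.0, 3.0, -0.0, 13.0, -1.0, 3.0, 0.0, -2.0, 0.0]
275 228 [493.9  28.5 110.8]
306 233 [477.9 -59.5  60.9]
332 238 [ 463.  -131.2   57.9]
375 246 [ 441.8 -237.4   92.2]
388 249 [ 438.6 -247.9  155.4]
265 225 [500.9  50.5  15.2]
```

View pics/t1.png

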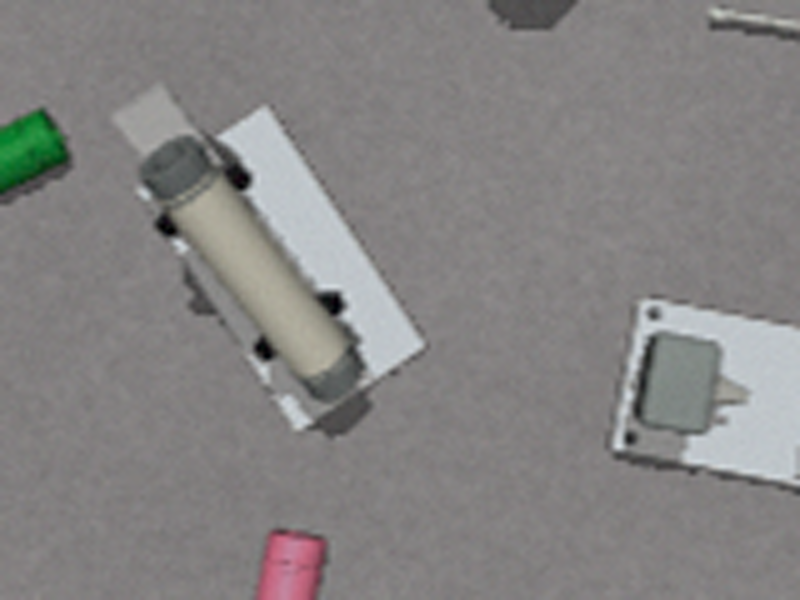

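View pics/t2.png

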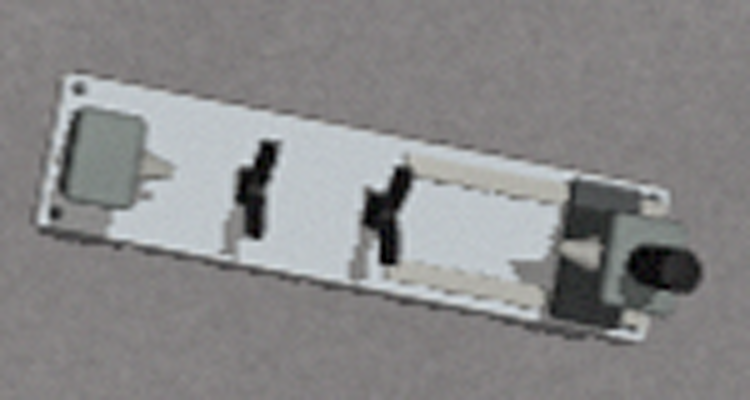

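View pics/s1.png

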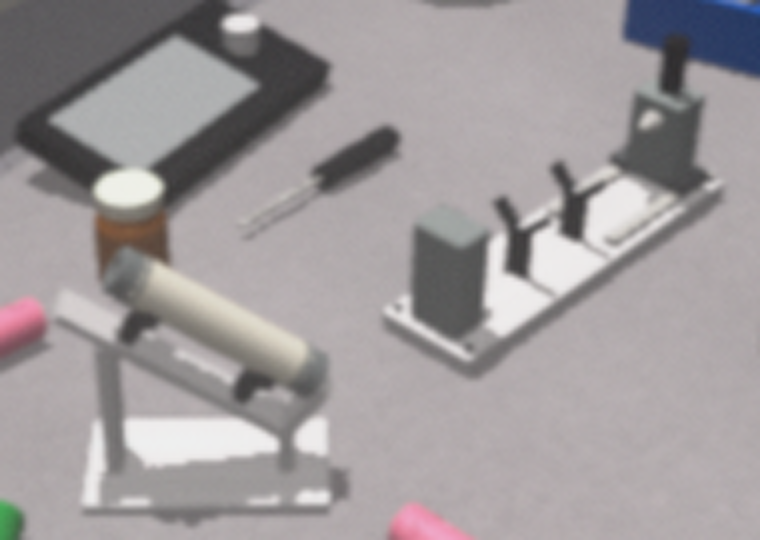

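Both top crops are clear. The cartridge runs from its raised end near px (175,183) to its lower end near (206,225). The holder's base corners are near (268,210), (263,240), (384,263) and (389,233). Next I'll fit the cylinder to the point cloud and measure the holder.

```bash
python3 - <<'E'
from h import *
from scipy.optimize import least_squares
C={}
for n in("top","side"):
    W=cloud(n,np.load(f"pics/{n}0.npy")); C[n]=W
# cartridge: points within 45mm of approx segment, above
def seed():
    W=C["top"]; a=W[186,174]; b=W[222,204]; return a,b
a,b=seed(); print("seeds",a,b)
a=a-[0,0,17];b=b-[0,0,17]
def dist(P,c,u): 
    q=P-c; return np.linalg.norm(q-np.outer(q@u,u),axis=1)
for names in (["top"],["side"],["top","side"]):
    P=np.concatenate([C[n].reshape(-1,3) for n in names]); P=P[np.isfinite(P).all(1)]
    c=(a+b)/2;u=(a-b)/np.linalg.norm(a-b)
    for it in range(6):
        nrm=np.cross(np.cross(u,[0,0,1]),u)*1
        q=P-c; s=q@u; nn=np.array([0,0,1])-u*u[2]; nn/=np.linalg.norm(nn)
        r=dist(P,c,u); tol=10 if it<2 else 5
        m=(abs(s)<(60 if it<2 else 66))&(abs(r-17)<tol)&(q@nn>-2)
        Q=P[m]
        h0=np.arctan2(u[1],u[0]);e0=np.arcsin(u[2])
        def f(x):
            uu=np.array([np.cos(x[3])*np.cos(x[2]),np.cos(x[3])*np.sin(x[2]),np.sin(x[3])])
            # offset perpendicular
            l=np.array([-np.sin(h0),np.cos(h0),0]);cc=c+l*x[0]+nn*x[1]
            return dist(Q,cc,uu)-17
        r_=least_squares(f,[0,0,h0,e0],loss="soft_l1");x=r_.x
        c=c+np.array([-np.sin(h0),np.cos(h0),0])*x[0]+nn*x[1]
        u=np.array([np.cos(x[3])*np.cos(x[2]),np.cos(x[3])*np.sin(x[2]),np.sin(x[3])])
    s=(P-c)@u; r=dist(P,c,u); m=(r<20)&(r>10)&((P-c)@nn>3)&(abs(s)<110)
    ss=np.sort(s[m]); hist=np.histogram(ss,bins=np.arange(-110,111,5))
    print(names,len(Q),"c",c.round(1),"head deg",np.degrees(x[2]),"elev",np.degrees(x[3]),np.std(f([0,0,x[2],x[3]])).round(2),"ext",np.percentile(ss,[0,.5,1,2,98,99,99.5,100]).round(1))
    lo,hi=np.percentile(ss,[.7,99.3]); print("mid",(c+u*(lo+hi)/2).round(1),hi-lo)
# holder
W=C["top"];img=cv2.imread("pics/top0.png")
m=(W[...,2]>9)&(W[...,2]<27); v,u_=np.nonzero(m); k=(u_>255)&(u_<400)&(v>200)&(v<270)
g=img.min(-1)>130
mm=np.zeros((384,512),np.uint8); mm[200:270,255:400]=(g[200:270,255:400])*255
cs,_=cv2.findContours(mm,0,2); big=np.concatenate([c for c in cs if cv2.contourArea(c)>10]);
hull=cv2.convexHull(big); 
pts=np.array([ray("top",*p[0],18)[:2] for p in hull],np.float32); R=cv2.minAreaRect(pts); print("rect",R, cv2.boxPoints(R))
E
```

```text
seeds [599.62482307 274.28800585 184.70291871] [512.20431913 212.32956959 110.57864127]
['top'] 631 c [558.1 241.9 129.2] head deg 33.43064750510169 elev 34.96532906136031 1.12 ext [-89.2 -83.5 -77.6 -75.5  80.1  80.5  80.9  82.1]
mid [558.9 242.5 129.9] 159.13614321138
['side'] 503 c [557.5 242.9 129.2] head deg 32.85308304435994 elev 34.90335755698073 1.6 ext [-78.  -76.9 -76.4 -74.6  80.1  81.3  81.7  82.1]
mid [559.1 244.  130.5] 158.14940669769845
['top', 'side'] 1126 c [557.8 242.3 129.3] head deg 33.188138538664546 elev 34.880327828230875 1.38 ext [-86.4 -78.  -76.8 -75.1  80.1  80.8  81.4  82.1]
mid [559.  243.1 130.3] 158.44619126680266
rect ((511.5028991699219, -130.258056640625), (354.9713439941406, 178.8976287841797), 78.36552429199219) [[ 388.09885  -286.05823 ]
 [ 563.32086  -322.13605 ]
 [ 634.907      25.542114]
 [ 459.68494    61.619934]]
```

The cartridge fit is consistent between views: middle (559, 243, 130), heading 33.2° and slope 35°, with length and height as specified. The holder rectangle came out 179 mm wide, which is wrong because other pixels got into the mask. I'll redo that one.

```bash
python3 - <<'E'
from h import *
img=cv2.imread("pics/top0.png");W=cloud("top",np.load("pics/top0.npy"))
mm=np.zeros((384,512),np.uint8); mm[200:270,255:400]=((img.min(-1)>140)&(W[...,2]>8))[200:270,255:400]*255
n,lab,st,_=cv2.connectedComponentsWithStats(mm); 
keep=np.isin(lab,[i for i in range(1,n) if st[i,4]>15]).astype(np.uint8)
v,u=np.nonzero(keep); print([st[i].tolist() for i in range(1,n) if st[i,4]>15])
pts=np.array([ray("top",a,b,18)[:2] for a,b in zip(u,v)],np.float32); R=cv2.minAreaRect(pts); print(R,cv2.boxPoints(R).round(1).tolist())
# edges: fit head block top, post top
def cl(lo,hi,box,nm="top"):
    D=W if nm=="top" else cloud("side",np.load("pics/side0.npy"))
    q=D.reshape(-1,3); k=(q[:,2]>lo)&(q[:,2]<hi)&(q[:,0]>box[0])&(q[:,0]<box[1])&(q[:,1]>box[2])&(q[:,1]<box[3]); return q[k]
for nm in("top","side"):
  for name,lo,hi,b in [("headtop",100,116,(440,540,-20,80)),("posttop",148,166,(400,480,-300,-200)),("tailtop",98,115,(400,500,-300,-180)),("bead",70,95,(440,540,-20,80))]:
    q=cl(lo,hi,b,nm); 
    if len(q): print(nm,name,len(q),np.median(q,0).round(1),(q.min(0)/2+q.max(0)/2).round(1), cv2.minAreaRect(q[:,:2].astype(np.float32)))
E
```

```text
[[263, 210, 126, 49, 2463], [367, 243, 8, 5, 20], [376, 257, 9, 6, 26]]
((467.33807373046875, -121.91038513183594), (353.25701904296875, 88.17035675048828), 78.12805938720703) [[387.8999938964844, -285.70001220703125], [474.1000061035156, -303.79998779296875], [546.7999877929688, 41.900001525878906], [460.5, 60.0]]
top headtop 260 [498.8  25.5 107.1] [499.   25.3 106.5] ((498.1307067871094, 25.245269775390625), (35.85321044921875, 49.71434020996094), 77.91883850097656)
top posttop 70 [ 438.6 -254.   155.8] [ 438.5 -255.5  154. ] ((438.885498046875, -255.22767639160156), (20.065481185913086, 20.725770950317383), 7.28438138961792)
top tailtop 219 [ 442.7 -248.6  106.1] [ 439.8 -256.3  106.7] ((439.3472595214844, -255.56565856933594), (40.529056549072266, 49.865135192871094), 77.64640045166016)
top bead 36 [492.9   0.5  90. ] [501.7  17.9  82.7] ((496.23040771484375, 16.442840576171875), (53.969173431396484, 32.210208892822266), 78.22258758544922)
side headtop 143 [494.   33.4 107. ] [497.3  28.8 105.9] ((495.8556823730469, 28.82220458984375), (37.159019470214844, 49.4938850402832), 75.05389404296875)
side posttop 28 [ 435.1 -249.2  155.1] [ 438.  -252.8  153.6] ((434.9801940917969, -251.91372680664062), (20.79533576965332, 18.84091567993164), 42.945919036865234)
side tailtop 104 [ 430.7 -242.1  105.8] [ 436.9 -249.7  106.4] ((436.6817321777344, -251.80902099609375), (41.36353302001953, 49.957244873046875), 78.04230499267578)
side bead 135 [485.8  42.7  83. ] [496.2  33.2  82.5] ((490.6371765136719, 40.58624267578125), (55.853878021240234, 30.335968017578125), 23.83702278137207)
```

The holder measurements agree with each other. The base comes out 353×88 mm at heading 78.1°, so its origin is about (477,-75). The tail tip is then at about y=-143.6 mm, within the stated 125–155, and the head block and post lie on the centre line. Now I'll plan the moves.

```bash
cat >> h.py <<'E'
from scipy.spatial.transform import Rotation as Ro
from cell import env
def down(head,tilt=0.):  # deg; x axis heading, raised by tilt
    h,t=np.radians([head,tilt]); x=np.array([np.cos(t)*np.cos(h),np.cos(t)*np.sin(h),np.sin(t)]); y=np.array([np.sin(h),-np.cos(h),0]); return np.column_stack([x,y,np.cross(x,y)])
def plan(*tg):
    s=env.state(); R0=Ro.from_euler("xyz",s["tcp_rot"]).as_matrix(); p0=np.array(s["eef_pos"])
    print("t",round(s["t"],2),"pos",p0.round(1),"rot",np.round(s["tcp_rot"],3),"open",round(s["opening"],3),"F",np.round(s["ft_force"],1),"q",np.round(s["joints"],2))
    for g,R,gp in tg:  # grasp-point target (or TCP if gp False)
        tcp=np.array(g,float)+(R[:,2]*19 if gp else 0)
        print("turn",Ro.from_matrix(R0.T@R).as_rotvec().round(3).tolist(),"shift",(R0.T@(tcp-p0)/1000).round(4).tolist(),"tcp",tcp.round(1))
E
cat > k.py <<'E'
import numpy as np
C=np.array([559,243,130.]);HC=33.2
Hh=78.1;yh=np.array([np.cos(np.radians(Hh)),np.sin(np.radians(Hh)),0]);xh=np.array([yh[1],-yh[0],0])
O=np.array([476.6,-75.2,0])
E
python3 - <<'E'
from h import *;from k import *
R=down(HC,35)
plan(([480,-150,320],down(33),False),(C-R[:,2]*110,R,True))
E
```

```text
t 0.1 pos [ 217.7 -585.6  214.1] rot [-3.141 -0.     0.356] open 1.004 F [0.5 0.4 0.2] q [-1.32  0.49  1.56  0.    1.09 -0.11]
turn [-0.001, -0.0, -0.22] shift [0.3977, -0.3171, -0.1055] tcp [ 480. -150.  320.]
turn [0.067, 0.608, -0.217] shift [0.5577, -0.6463, 0.0103] tcp [515.3 214.4 204.5]
```

Call:
arm_command:
  targets:
    - [[0,0,-0.22],[0.4,-0.317,-0.106],0]
    - [[0,0,-0.22],[0.4,-0.317,-0.106],0]
    - [[0,0,-0.22],[0.4,-0.317,-0.106],0]
    - [[0,0,-0.22],[0.4,-0.317,-0.106],0]
    - [[0,0,-0.22],[0.4,-0.317,-0.106],0]
    - [[0,0,-0.22],[0.4,-0.317,-0.106],0]
    - [[0,0,-0.22],[0.4,-0.317,-0.106],0]
    - [[0,0,-0.22],[0.4,-0.317,-0.106],0]

```text
t: 0.9
eef_pos: [421.3, -249.0, 296.3]
tcp_rot: [-3.142, 0.0, 0.576]
ft_force: [1.6, -1.3, -0.4]
opening: 0.996
```

```bash
python3 - <<'E'
from h import *;from k import *
R=down(HC,35)
plan(([480,-150,320],down(33),False),(C-R[:,2]*110,R,True))
E
```

```text
t 0.9 pos [ 421.3 -249.   296.3] rot [-3.142  0.     0.576] open 0.996 F [ 1.6 -1.3 -0.4] q [-0.67  0.21  1.76 -0.    1.16  0.33]
turn [-0.0, 0.0, -0.0] shift [0.1032, -0.0511, -0.0237] tcp [ 480. -150.  320.]
turn [0.001, 0.611, -0.004] shift [0.3312, -0.3375, 0.0918] tcp [515.3 214.4 204.5]
```

Call:
arm_command:
  targets:
    - [[0,0.07,0],[0.1,-0.05,-0.02],0]
    - [[0,0.15,0],[0.1,-0.05,-0.02],0]
    - [[0,0.61,0],[0.3,-0.3,0.05],0]
    - [[0,0.61,0],[0.3,-0.3,0.05],0]
    - [[0,0.61,0],[0.3,-0.3,0.05],0]
    - [[0,0.61,0],[0.3,-0.3,0.05],0]
    - [[0,0.61,0],[0.3,-0.3,0.05],0]
    - [[0,0.61,0],[0.3,-0.3,0.05],0]

```text
t: 1.7
eef_pos: [503.8, 122.3, 254.5]
tcp_rot: [3.141, -0.61, 0.575]
ft_force: [1.0, -1.2, -0.1]
opening: 1.002
```

Call:
arm_command:
  targets:
    - [[0,0,0],[0,0,0],0]
    - [[0,0,0],[0,0,0],0]
    - [[0,0,0],[0,0,0],0]

```text
t: 2.0
eef_pos: [504.2, 120.1, 254.9]
tcp_rot: [3.141, -0.61, 0.575]
ft_force: [0.3, -0.1, 0.2]
opening: 0.999
```

```bash
python3 - <<'E'
from h import *;from k import *
R=down(HC,35)
plan((C-R[:,2]*110,R,True),(C-R[:,2]*60,R,True),(C,R,True))
E
```

```text
t 2.0 pos [504.2 120.1 254.9] rot [ 3.141 -0.61   0.575] open 0.999 F [ 0.3 -0.1  0.2] q [-0.08  0.14  2.13  0.82  0.5   0.26]
turn [0.003, 0.001, -0.003] shift [0.0208, -0.0732, 0.076] tcp [515.3 214.4 204.5]
turn [0.003, 0.001, -0.003] shift [0.0209, -0.0733, 0.126] tcp [539.3 230.1 163.6]
turn [0.003, 0.001, -0.003] shift [0.0209, -0.0735, 0.186] tcp [568.1 249.  114.4]
```

Call:
arm_command:
  targets:
    - [[0.003,0.001,-0.003],[0.021,-0.073,0.03],0]
    - [[0.003,0.001,-0.003],[0.021,-0.073,0.06],0]
    - [[0.003,0.001,-0.003],[0.021,-0.073,0.076],0]
    - [[0.003,0.001,-0.003],[0.021,-0.073,0.105],0]
    - [[0.003,0.001,-0.003],[0.021,-0.073,0.126],0]
    - [[0.003,0.001,-0.003],[0.021,-0.073,0.126],0]

```text
t: 2.6
eef_pos: [540.3, 229.2, 161.7]
tcp_rot: [-3.14, -0.609, 0.576]
ft_force: [-1.1, -0.8, -0.3]
opening: 0.998
```

```bash
python3 - <<'E'
from h import *;from k import *
from cell import read_camera
R=down(HC,35)
for n in("side","top"):
    p,d=read_camera(n); cv2.imwrite(f"pics/{n}1.png",cv2.resize(p[100:280,100:340],None,fx=3,fy=3))
plan((C-R[:,2]*60,R,True),(C,R,True))
E
```

```text
t 2.7 pos [539.6 229.3 163.8] rot [-3.14  -0.611  0.577] open 1.0 F [ 0.6 -0.4 -0.6] q [ 0.19  0.38  2.12  1.28  0.23 -0.03]
turn [0.0, 0.0, -0.002] shift [0.0001, -0.0009, 0.0003] tcp [539.3 230.1 163.6]
turn [0.0, 0.0, -0.002] shift [0.0001, -0.0009, 0.0603] tcp [568.1 249.  114.4]
```

View pics/side1.png

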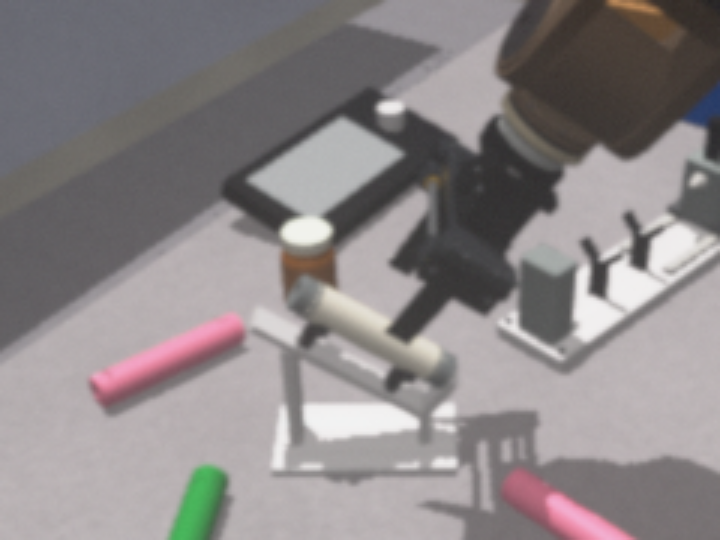

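The open jaws straddle the cartridge between the two rests (fingers near (410,320) in the crop) and they're clear of everything else. The wrist is near a singularity, so I'll close in slowly.

Call:
arm_command:
  targets:
    - [[0,0,-0.002],[0,-0.001,0.008],0]
    - [[0,0,-0.002],[0,-0.001,0.016],0]
    - [[0,0,-0.002],[0,-0.001,0.024],0]
    - [[0,0,-0.002],[0,-0.001,0.032],0]

```text
t: 3.1
eef_pos: [554.6, 240.7, 138.9]
tcp_rot: [3.14, -0.613, 0.581]
ft_force: [-0.2, 0.3, 0.8]
opening: 1.001
```

```bash
python3 - <<'E'
from h import *;from k import *
R=down(HC,35)
plan((C,R,True))
E
```

```text
t 3.1 pos [554.6 240.7 138.9] rot [ 3.14  -0.613  0.581] open 1.001 F [-0.2  0.3  0.8] q [ 0.2   0.45  2.1   1.51  0.21 -0.26]
turn [0.0, -0.002, 0.001] shift [-0.0011, 0.0005, 0.0291] tcp [568.1 249.  114.4]
```

Call:
arm_command:
  targets:
    - [[0,0,0],[0,0,0.008],0]
    - [[0,0,0],[0,0,0.015],0]
    - [[0,0,0],[0,0,0.022],0]
    - [[0,0,0],[0,0,0.028],0]
    - [[0,0,0],[0,0,0.028],0]
    - [[0,0,0],[0,0,0.028],0]

```text
t: 3.7
eef_pos: [567.7, 249.8, 115.6]
tcp_rot: [3.141, -0.612, 0.581]
ft_force: [-0.4, 0.9, 0.1]
opening: 0.999
```

```bash
python3 - <<'E'
from h import *;from k import *
from cell import read_camera
R=down(HC,35)
p,d=read_camera("top"); cv2.imwrite(f"pics/top2.png",cv2.resize(p[130:270,110:300],None,fx=4,fy=4))
p,d=read_camera("side"); cv2.imwrite(f"pics/side2.png",cv2.resize(p[150:270,140:300],None,fx=4,fy=4))
plan((C,R,True))
E
```

```text
t 3.8 pos [567.6 250.1 115.4] rot [ 3.141 -0.612  0.582] open 1.003 F [-0.6 -0.3  0.2] q [ 0.22  0.5   2.09  1.71  0.21 -0.44]
turn [-0.0, -0.001, 0.002] shift [-0.0007, 0.0012, 0.0006] tcp [568.1 249.  114.4]
```

View pics/top2.png

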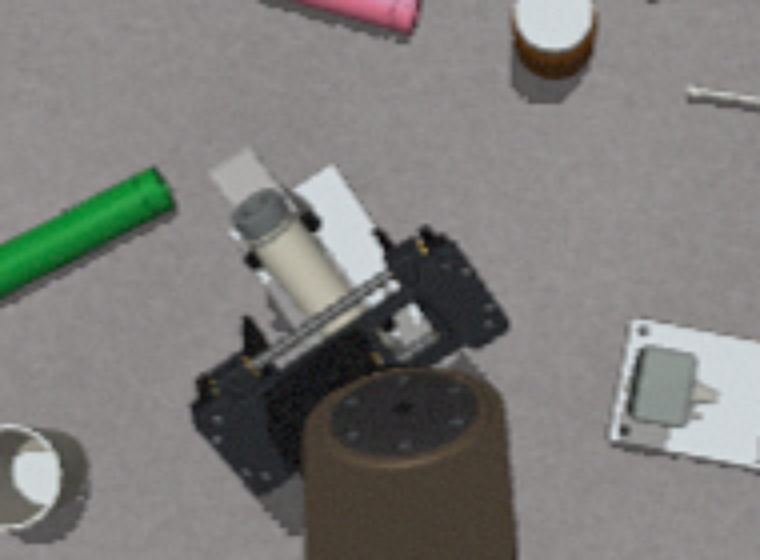

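View pics/side2.png

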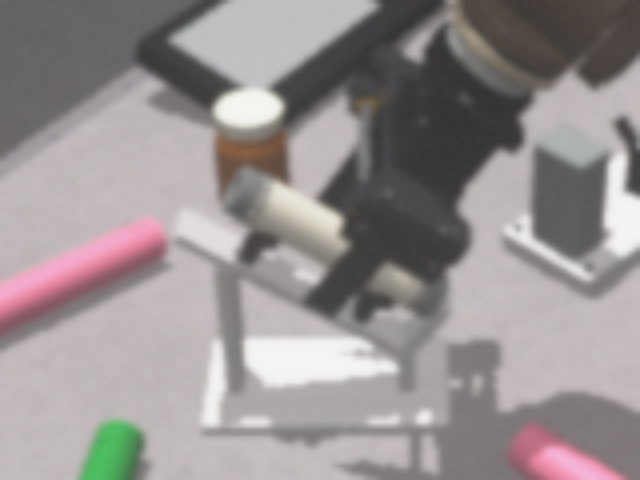

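The fingers straddle the cartridge at mid-length between the two rests. I'm closing now.

Call:
arm_command:
  targets:
    - [[0,0,0.002],[0,0.001,0],100]
    - [[0,0,0.002],[0,0.001,0],140]
    - [[0,0,0.002],[0,0.001,0],160]
    - [[0,0,0.002],[0,0.001,0],255]
    - [[0,0,0.002],[0,0.001,0],255]
    - [[0,0,0.002],[0,0.001,0],255]
    - [[0,0,0.002],[0,0.001,0],255]
    - [[0,0,0.002],[0,0.001,0],255]

```text
t: 4.6
eef_pos: [568.1, 249.7, 114.4]
tcp_rot: [-3.141, -0.611, 0.58]
ft_force: [0.0, -0.4, -0.6]
opening: 0.383
```

Call:
arm_command:
  targets:
    - [[0,0,0],[0,0,0],255]
    - [[0,0,0],[0,0,0],255]
    - [[0,0,0],[0,0,0],255]
    - [[0,0,0],[0,0,0],255]

```text
t: 5.0
eef_pos: [567.8, 250.0, 114.4]
tcp_rot: [-3.14, -0.611, 0.58]
ft_force: [-2.7, 4.2, 1.3]
opening: 0.353
```

The opening of 0.353 (33.6 mm) matches the 34 mm diameter. I'll lift square to the axis.

Call:
arm_command:
  targets:
    - [[0,0,0],[0,0,-0.006],255]
    - [[0,0,0],[0,0,-0.016],255]
    - [[0,0,0],[0,0,-0.028],255]
    - [[0,0,0],[0,0,-0.042],255]
    - [[0,0,0],[0,0,-0.06],255]
    - [[0,0,0],[0,0,-0.08],255]
    - [[0,0,0],[0,0,-0.1],255]
    - [[0,0,0],[0,0,-0.12],255]

```text
t: 5.8
eef_pos: [510.3, 211.2, 213.2]
tcp_rot: [3.142, -0.611, 0.579]
ft_force: [-0.7, 0.7, -1.4]
opening: 0.354
```

```bash
python3 - <<'E'
from h import *;from k import *
R=down(Hh,0)
L=O-22*yh+[0,0,85]
print(L)
plan((L+[0,0,110],R,True),(L,R,True))
E
```

```text
[472.06350792 -96.72719767  85.        ]
t 5.8 pos [510.3 211.2 213.2] rot [ 3.142 -0.611  0.579] open 0.354 F [-0.7  0.7 -1.4] q [0.15 0.25 2.14 0.92 0.3  0.32]
turn [0.239, -0.579, -0.759] shift [-0.1856, 0.2368, -0.0845] tcp [472.1 -96.7 176. ]
turn [0.239, -0.579, -0.759] shift [-0.2486, 0.2368, 0.0056] tcp [472.1 -96.7  66. ]
```

Call:
arm_command:
  targets:
    - [[0.02,-0.05,-0.06],[-0.015,0.02,-0.015],255]
    - [[0.05,-0.11,-0.15],[-0.037,0.047,-0.03],255]
    - [[0.08,-0.19,-0.25],[-0.062,0.08,-0.05],255]
    - [[0.11,-0.27,-0.35],[-0.087,0.11,-0.07],255]
    - [[0.14,-0.35,-0.45],[-0.112,0.143,-0.085],255]
    - [[0.18,-0.43,-0.56],[-0.137,0.175,-0.085],255]
    - [[0.21,-0.51,-0.67],[-0.162,0.207,-0.085],255]
    - [[0.239,-0.579,-0.759],[-0.186,0.237,-0.085],255]

```text
t: 6.6
eef_pos: [472.5, -98.8, 175.1]
tcp_rot: [-3.141, 0.003, 1.367]
ft_force: [0.2, -0.2, -1.7]
opening: 0.35
```

Call:
arm_command:
  targets:
    - [[0,0,0],[0,0,0],255]
    - [[0,0,0],[0,0,0],255]
    - [[0,0,0],[0,0,0],255]

```text
t: 6.9
eef_pos: [472.1, -96.0, 175.7]
tcp_rot: [3.141, -0.001, 1.363]
ft_force: [-0.3, 0.6, -1.2]
opening: 0.35
```

```bash
python3 - <<'E'
from h import *;from k import *
from cell import read_camera
R=down(Hh,0)
L=O-22*yh+[0,0,85]
for n in("top","side"):
    p,d=read_camera(n); np.save(f"pics/{n}3.npy",d); cv2.imwrite(f"pics/{n}3raw.png",p); b=(190,310,230,410) if n=="top" else (100,240,220,380)
    cv2.imwrite(f"pics/{n}3.png",cv2.resize(p[b[0]:b[1],b[2]:b[3]],None,fx=4,fy=4))
plan((L+[0,0,110],R,True),(L,R,True))
E
```

```text
t 7.0 pos [472.1 -95.9 176. ] rot [ 3.141e+00 -1.000e-03  1.364e+00] open 0.351 F [-0.2  0.5 -1. ] q [-0.34  0.34  1.95  0.    0.85 -0.13]
turn [0.001, -0.001, 0.001] shift [-0.0008, 0.0001, -0.0] tcp [472.1 -96.7 176. ]
turn [0.001, -0.001, 0.001] shift [-0.0009, -0.0, 0.11] tcp [472.1 -96.7  66. ]
```

View pics/top3.png

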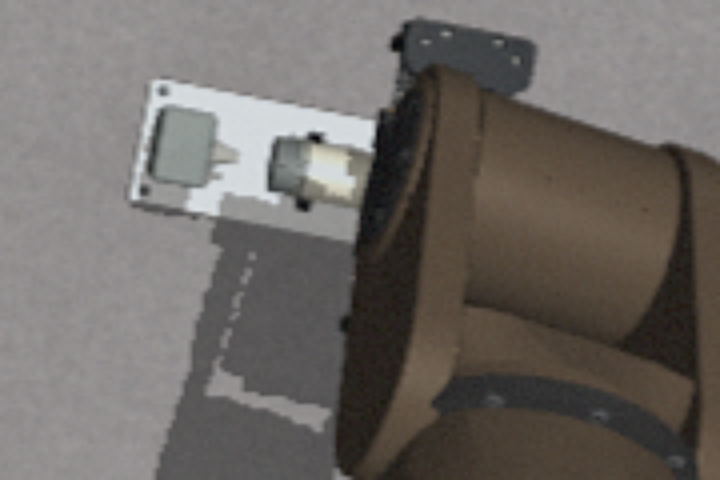

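View pics/side3.png

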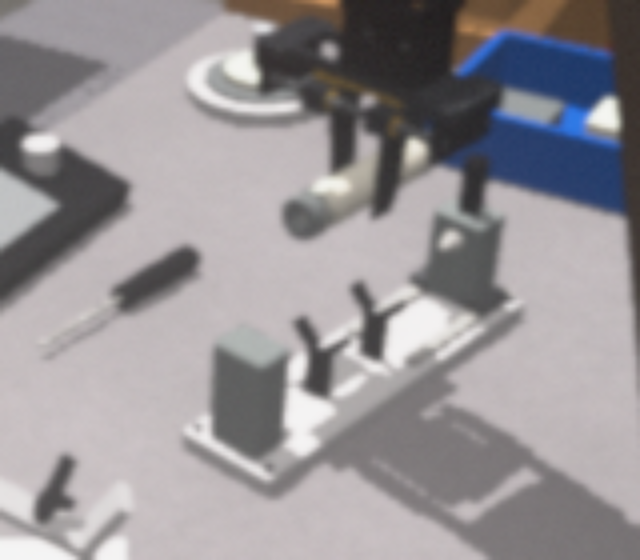

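Both views show the cartridge held level above the rests, aligned with the holder. Now I'll measure how it sits in the hand.

```bash
python3 - <<'E'
from h import *;from k import *
from scipy.optimize import least_squares
L=O-22*yh+[0,0,195]
for n in("top","side"):
    P=cloud(n,np.load(f"pics/{n}3.npy")).reshape(-1,3);P=P[np.isfinite(P).all(1)]-L
    s=P@yh;x=P@xh;z=P[:,2]
    r=np.hypot(x,z); m=(abs(s)<100)&(r<24)&(r>10)&(((s>16)|(s<-16)))
    k=m&(z>0)&(abs(s)<72)
    f=lambda p:np.hypot(x[k]-p[0]-p[2]*s[k],z[k]-p[1]-p[3]*s[k])-17
    p=least_squares(f,[0,0,0,0],loss="soft_l1").x
    print(n,k.sum(),"x0,z0,yaw,pitch",p.round(3),"ends",np.percentile(s[m],[0,1,2,98,99,100]).round(1))
E
```

```text
top 290 x0,z0,yaw,pitch [ 0.871 -0.215  0.008  0.002] ends [21.3 24.4 24.8 78.7 79.  79.2]
side 176 x0,z0,yaw,pitch [0.309 0.254 0.002 0.002] ends [-68.8 -62.3 -60.3  81.7  81.9  82.8]
```

The cartridge is within 1 mm and 0.01 rad of where I planned it. I'll lower it, slowly at the end.

Call:
arm_command:
  targets:
    - [[0,0,0],[-0.001,0,0.01],255]
    - [[0,0,0],[-0.001,0,0.025],255]
    - [[0,0,0],[-0.001,0,0.042],255]
    - [[0,0,0],[-0.001,0,0.059],255]
    - [[0,0,0],[-0.001,0,0.074],255]
    - [[0,0,0],[-0.001,0,0.086],255]
    - [[0,0,0],[-0.001,0,0.095],255]
    - [[0,0,0],[-0.001,0,0.1],255]

```text
t: 7.8
eef_pos: [471.7, -97.2, 74.6]
tcp_rot: [-3.141, -0.001, 1.364]
ft_force: [-0.3, 0.7, -1.3]
opening: 0.356
```

Call:
arm_command:
  targets:
    - [[0,0,0],[0,0,0.002],255]
    - [[0,0,0],[0,0,0.004],255]
    - [[0,0,0],[0,0,0.006],255]
    - [[0,0,0],[0,0,0.007],255]
    - [[0,0,0],[0,0,0.007],255]

```text
t: 8.3
eef_pos: [472.0, -97.5, 68.5]
tcp_rot: [3.142, -0.0, 1.364]
ft_force: [0.7, -0.9, -2.5]
opening: 0.351
```

Call:
arm_command:
  targets:
    - [[0,0,0],[0,0,0.001],255]
    - [[0,0,0],[0,0,0.0015],255]
    - [[0,0,0],[0,0,0.0015],255]

```text
t: 8.6
eef_pos: [471.9, -97.5, 66.9]
tcp_rot: [-3.141, -0.0, 1.364]
ft_force: [-1.0, 0.2, -0.8]
opening: 0.348
```

Call:
arm_command:
  targets:
    - [[0,0,0],[0,0,0.0005],255]
    - [[0,0,0],[0,0,0.001],255]
    - [[0,0,0],[0,0,0.001],255]

```text
t: 8.9
eef_pos: [471.9, -97.5, 66.2]
tcp_rot: [-3.141, -0.0, 1.364]
ft_force: [-1.8, -0.3, 3.6]
opening: 0.35
```

Vertical force has risen by about 5 N, so it's touching the rests. I'll release it gently.

Call:
arm_command:
  targets:
    - [[0,0,0],[0,0,0],155]
    - [[0,0,0],[0,0,0],150]
    - [[0,0,0],[0,0,0],140]
    - [[0,0,0],[0,0,0],110]
    - [[0,0,0],[0,0,0],70]
    - [[0,0,0],[0,0,0],20]
    - [[0,0,0],[0,0,0],0]
    - [[0,0,0],[0,0,0],0]

```text
t: 9.7
eef_pos: [472.0, -97.5, 66.0]
tcp_rot: [-3.141, -0.0, 1.364]
ft_force: [0.7, -0.3, 0.1]
opening: 0.817
```

Call:
arm_command:
  targets:
    - [[0,0,0],[0,0,-0.015],0]
    - [[0,0,0],[0,0,-0.04],0]
    - [[0,0,0],[0,0,-0.08],0]
    - [[0,0,0],[0,0,-0.12],0]
    - [[0,0,0],[0,0,-0.16],0]
    - [[0,0,0],[0,0,-0.2],0]
    - [[0,0,0],[0,-0.15,-0.22],0]
    - [[0,0,0],[0,-0.15,-0.22],0]

```text
t: 10.5
eef_pos: [374.1, -77.0, 279.7]
tcp_rot: [3.141, -0.0, 1.364]
ft_force: [-0.5, 0.6, 0.6]
opening: 1.001
```

```bash
python3 - <<'E'
from h import *;from k import *
from cell import read_camera
for n in("top","side"):
    p,d=read_camera(n); np.save(f"pics/{n}4.npy",d); cv2.imwrite(f"pics/{n}4raw.png",p); b=(190,310,230,410) if n=="top" else (100,240,220,380)
    cv2.imwrite(f"pics/{n}4.png",cv2.resize(p[b[0]:b[1],b[2]:b[3]],None,fx=4,fy=4))
plan()
E
```

```text
t 10.6 pos [370.7 -75.8 280.1] rot [ 3.141 -0.     1.364] open 1.001 F [ 0.3 -0.3 -0.6] q [-0.38  0.05  2.01  0.    1.08 -0.17]
```

View pics/top4.png

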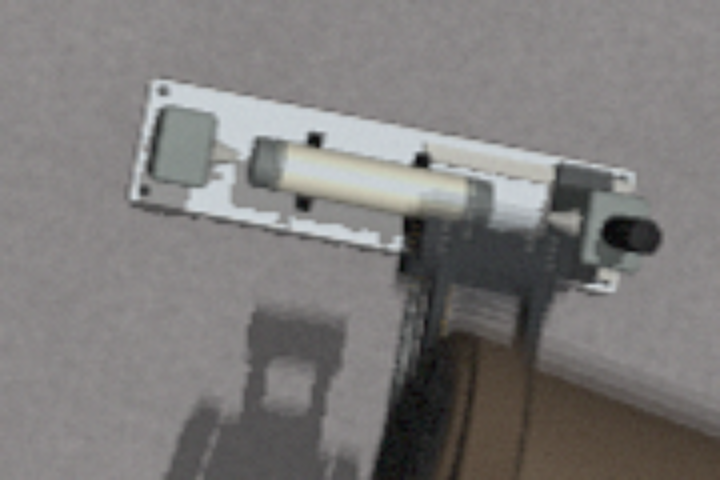

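View pics/side4.png

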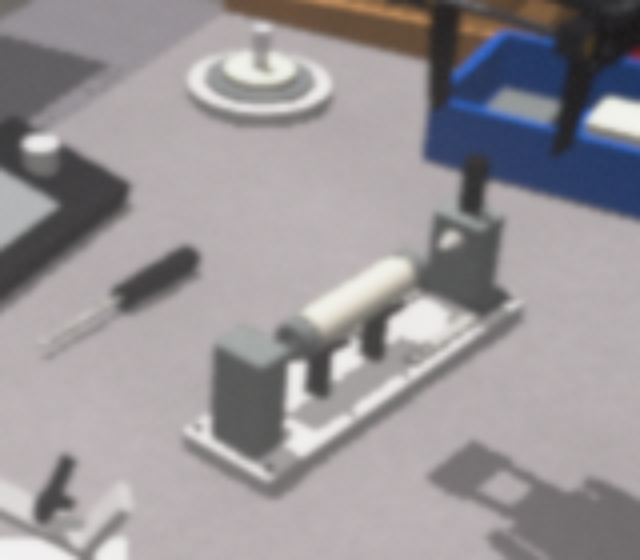

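Both views show the cartridge lying in both rests with clear gaps to both cones. Next I'll check its fit, refine the post position and plan the tailstock grasp.

```bash
cat > fit.py <<'E'
from h import *;from k import *
from scipy.optimize import least_squares
def fit(tag,yc):
  L=O+yc*yh+[0,0,85]
  for n in("top","side"):
    W=cloud(n,np.load(f"pics/{n}{tag}.npy")).reshape(-1,3);W=W[np.isfinite(W).all(1)]
    P=W-L
    s=P@yh;x=P@xh;z=P[:,2]
    r=np.hypot(x,z); m=(abs(s)<100)&(r<20)&(r>10)&(z>2)
    k=m&(abs(s)<66)
    f=lambda p:np.hypot(x[k]-p[0]-p[2]*s[k],z[k]-p[1]-p[3]*s[k])-17
    p=least_squares(f,[0,0,0,0],loss="soft_l1").x
    print(n,k.sum(),"x0,z0,yaw,pitch",p.round(3),"ends y",(np.percentile(s[m],[0,1,2,98,99,100])+yc).round(1))
    Q=W-O; y=Q@yh;x=Q@xh;z=Q[:,2]
    k=(z>148)&(z<160)&(abs(x)<20)&(y<-80)&(y>-205)
    if k.sum(): print("  post top n",k.sum(),"x",x[k].min().round(1),x[k].max().round(1),"y",y[k].min().round(1),y[k].max().round(1))
    k=(z>102)&(z<112)&(abs(x)<30)&(y>75)&(y<140)
    if k.sum(): print("  head top x",x[k].min().round(1),x[k].max().round(1),"y",y[k].min().round(1),y[k].max().round(1))
E
python3 - <<'E'
from fit import *
fit(4,-22)
R=down(Hh,0); P=O-183.6*yh
plan((P+[0,0,230],R,True),(P+[0,0,140],R,True))
E
```

```text
top 608 x0,z0,yaw,pitch [ 0.643 -0.687 -0.002 -0.   ] ends y [-104.6 -102.6 -100.8   53.3   54.7   77. ]
  post top n 68 x -10.3 10.6 y -193.9 -173.6
  head top x -24.4 25.2 y 84.8 120.8
side 248 x0,z0,yaw,pitch [-0.222 -0.319  0.003 -0.002] ends y [-102.3  -99.6  -97.9   57.6   58.7   60. ]
  post top n 27 x -11.8 8.9 y -190.1 -169.5
  head top x -27.5 22.3 y 84.9 124.4
t 10.6 pos [370.7 -75.8 280.1] rot [ 3.141 -0.     1.364] open 1.001 F [ 0.3 -0.3 -0.6] q [-0.38  0.05  2.01  0.    1.08 -0.17]
turn [0.0, -0.0, 0.001] shift [-0.1613, 0.1033, 0.0691] tcp [ 438.7 -254.9  211. ]
turn [0.0, -0.0, 0.001] shift [-0.1613, 0.1033, 0.1591] tcp [ 438.7 -254.9  121. ]
```

The cartridge is within about 1 mm of where it should lie: centred in x, at 85 mm height and parallel to the centre line. Its ends are at y≈-101 and +56. Now the tailstock post.

Call:
arm_command:
  targets:
    - [[0,0,0],[-0.04,0.025,0.02],0]
    - [[0,0,0],[-0.08,0.05,0.04],0]
    - [[0,0,0],[-0.12,0.075,0.06],0]
    - [[0,0,0],[-0.145,0.093,0.069],0]
    - [[0,0,0],[-0.161,0.103,0.069],0]
    - [[0,0,0],[-0.161,0.103,0.069],0]
    - [[0,0,0],[-0.161,0.103,0.085],0]
    - [[0,0,0],[-0.161,0.103,0.105],0]

```text
t: 11.4
eef_pos: [442.8, -255.4, 174.3]
tcp_rot: [3.14, 0.0, 1.364]
ft_force: [1.3, -1.0, 0.5]
opening: 0.999
```

Call:
arm_command:
  targets:
    - [[0,0,0],[0,0,0.02],0]
    - [[0,0,0],[0,0,0.035],0]
    - [[0,0,0],[0,0,0.046],0]
    - [[0,0,0],[0,0,0.054],0]
    - [[0,0,0],[0,0,0.054],0]

```text
t: 11.9
eef_pos: [442.5, -255.4, 119.6]
tcp_rot: [-3.14, -0.001, 1.364]
ft_force: [-0.3, -0.2, 0.4]
opening: 0.997
```

```bash
python3 - <<'E'
from h import *;from k import *
from cell import read_camera
p,d=read_camera("side"); b=(80,220,250,410)
cv2.imwrite("pics/side5.png",cv2.resize(p[b[0]:b[1],b[2]:b[3]],None,fx=4,fy=4))
R=down(Hh,0); P=O-183.6*yh
plan((P+[0,0,140],R,True))
E
```

```text
t 11.95 pos [ 442.7 -255.6  120.2] rot [-3.141 -0.     1.364] open 1.001 F [-0.1  0.6 -0.1] q [-0.65  0.46  1.94  0.    0.75 -0.45]
turn [-0.0, -0.0, 0.001] shift [-0.0, -0.004, -0.0008] tcp [ 438.7 -254.9  121. ]
```

View pics/side5.png

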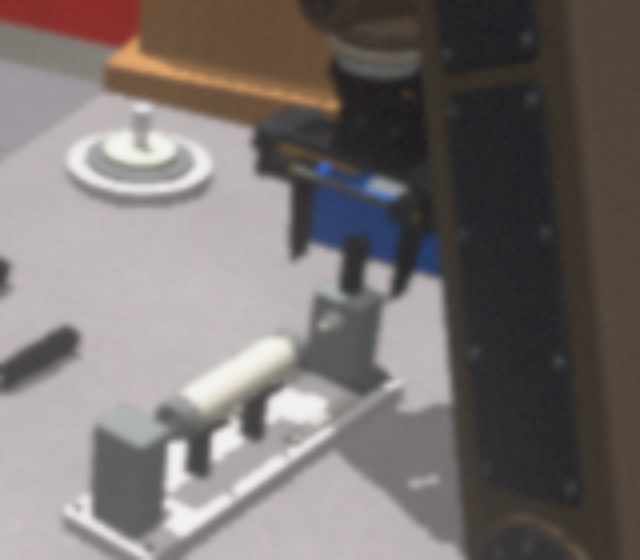

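The fingers straddle the post, with the tips above the block. I'll take out the 4 mm sideways offset and close.

Call:
arm_command:
  targets:
    - [[0,0,0.001],[0,-0.004,0],100]
    - [[0,0,0.001],[0,-0.004,0],150]
    - [[0,0,0.001],[0,-0.004,0],180]
    - [[0,0,0.001],[0,-0.004,0],190]
    - [[0,0,0.001],[0,-0.004,0],255]
    - [[0,0,0.001],[0,-0.004,0],255]
    - [[0,0,0.001],[0,-0.004,0],255]
    - [[0,0,0.001],[0,-0.004,0],255]

```text
t: 12.75
eef_pos: [438.8, -255.0, 120.1]
tcp_rot: [-3.141, -0.0, 1.363]
ft_force: [-0.1, -0.3, 0.3]
opening: 0.385
```

Call:
arm_command:
  targets:
    - [[0,0,0],[0,0,0],255]
    - [[0,0,0],[0,0,0],255]
    - [[0,0,0],[0,0,0],255]
    - [[0,0,0],[0,0,0],255]

```text
t: 13.15
eef_pos: [437.8, -254.6, 120.1]
tcp_rot: [-3.139, -0.001, 1.363]
ft_force: [-4.8, 0.9, 3.1]
opening: 0.229
```

```bash
python3 - <<'E'
from h import *;from k import *
R=down(Hh,0); P=O-183.6*yh
s=env.state(); print("y",(s["eef_pos"]-O)@yh,"x",(s["eef_pos"]-O)@xh)
plan((P+[0,0,140],R,True),(O-106*yh+[0,0,140],R,True))
E
```

```text
y -183.59027226655454 x -1.0085188000270846
t 13.15 pos [ 437.8 -254.6  120.1] rot [-3.139e+00 -1.000e-03  1.363e+00] open 0.229 F [-4.8  0.9  3.1] q [-0.66  0.45  1.95 -0.    0.74 -0.45]
turn [-0.002, -0.001, 0.0] shift [-0.0, 0.001, -0.0009] tcp [ 438.7 -254.9  121. ]
turn [-0.002, -0.001, 0.0] shift [0.0776, 0.001, -0.0009] tcp [ 454.7 -178.9  121. ]
```

The opening of 21.8 mm matches the 22 mm post. I'll shift 1 mm sideways to relieve the side load and push along +y in stages.

Call:
arm_command:
  targets:
    - [[0,0,0],[0.003,-0.001,0],255]
    - [[0,0,0],[0.008,-0.001,0],255]
    - [[0,0,0],[0.014,-0.001,0],255]
    - [[0,0,0],[0.02,-0.001,0],255]
    - [[0,0,0],[0.026,-0.001,0],255]
    - [[0,0,0],[0.032,-0.001,0],255]
    - [[0,0,0],[0.038,-0.001,0],255]
    - [[0,0,0],[0.042,-0.001,0],255]

```text
t: 13.95
eef_pos: [446.5, -213.1, 120.1]
tcp_rot: [-3.141, -0.0, 1.363]
ft_force: [-1.2, -3.2, -3.7]
opening: 0.229
```

```bash
cat > st.py <<'E'
from h import *;from k import *
s=env.state(); print("t",s["t"],"y",((s["eef_pos"]-O)@yh).round(2),"x",((s["eef_pos"]-O)@xh).round(2),"z",s["eef_pos"][2].round(1),"Fy",(s["ft_force"]@yh).round(2),"Fx",(s["ft_force"]@xh).round(2),"Fz",s["ft_force"][2].round(2),"op",s["opening"].round(3))
E
python3 st.py
```

```text
Traceback (most recent call last):
  File "st.py", line 2, in <module>
    s=env.state(); print("t",s["t"],"y",((s["eef_pos"]-O)@yh).round(2),"x",((s["eef_pos"]-O)@xh).round(2),"z",s["eef_pos"][2].round(1),"Fy",(s["ft_force"]@yh).round(2),"Fx",(s["ft_force"]@xh).round(2),"Fz",s["ft_force"][2].round(2),"op",s["opening"].round(3))
                                                                                                                                                                                                                                             ^^^^^^^^^^^^^^^^^^
AttributeError: 'float' object has no attribute 'round'
```

Call:
arm_command:
  targets:
    - [[0,0,0],[0.003,0,0],255]
    - [[0,0,0],[0.007,0,0],255]
    - [[0,0,0],[0.011,0,0],255]
    - [[0,0,0],[0.015,0,0],255]
    - [[0,0,0],[0.019,0,0],255]
    - [[0,0,0],[0.023,0,0],255]
    - [[0,0,0],[0.026,0,0],255]
    - [[0,0,0],[0.028,0,0],255]

```text
t: 14.75
eef_pos: [452.2, -186.0, 120.1]
tcp_rot: [-3.141, -0.0, 1.363]
ft_force: [-1.0, -4.4, -7.0]
opening: 0.224
```

```bash
sed -i 's/,"op".*/,"op",round(s["opening"],3))/' st.py; python3 st.py
```

```text
t 14.75 y -113.47 x -0.98 z 120.1 Fy -4.55 Fx -0.05 Fz -6.98 op 0.224
```

The force rose to 4.6 N, so the cartridge is sliding along. About 7.5 mm remain, so I'll take the last part slowly and watch the force.

Call:
arm_command:
  targets:
    - [[0,0,0],[0.002,0,0],255]
    - [[0,0,0],[0.004,0,0],255]
    - [[0,0,0],[0.005,0,0],255]
    - [[0,0,0],[0.006,0,0],255]
    - [[0,0,0],[0.006,0,0],255]

```text
t: 15.25
eef_pos: [453.5, -180.3, 120.1]
tcp_rot: [-3.141, -0.001, 1.363]
ft_force: [-0.4, -2.8, -6.6]
opening: 0.224
```

```bash
python3 st.py
```

```text
t 15.25 y -107.59 x -0.98 z 120.1 Fy -2.78 Fx 0.2 Fz -6.61 op 0.224
```

Call:
arm_command:
  targets:
    - [[0,0,0],[0.0005,0,0],255]
    - [[0,0,0],[0.001,0,0],255]
    - [[0,0,0],[0.0015,0,0],255]
    - [[0,0,0],[0.002,0,0],255]

```text
t: 15.65
eef_pos: [453.9, -178.5, 120.1]
tcp_rot: [-3.141, -0.0, 1.363]
ft_force: [-0.7, -4.4, -8.4]
opening: 0.227
```

```bash
python3 st.py
```

```text
t 15.65 y -105.77 x -0.96 z 120.1 Fy -4.46 Fx 0.27 Fz -8.38 op 0.227
```

Call:
arm_command:
  targets:
    - [[0,0,0],[0.0005,0,0],255]
    - [[0,0,0],[0.001,0,0],255]
    - [[0,0,0],[0.0015,0,0],255]
    - [[0,0,0],[0.002,0,0],255]

```text
t: 16.05
eef_pos: [454.2, -176.7, 120.1]
tcp_rot: [-3.141, 0.0, 1.363]
ft_force: [-1.5, -7.4, -10.6]
opening: 0.224
```

```bash
python3 st.py
```

```text
t 16.05 y -103.92 x -0.95 z 120.1 Fy -7.56 Fx 0.02 Fz -10.65 op 0.224
```

The force is up to 7.6 N at about -104. I'll look before pushing further.

```bash
python3 - <<'E'
from fit import *
from cell import read_camera
for n in("top","side"):
    p,d=read_camera(n); np.save(f"pics/{n}6.npy",d); b=(190,310,230,410) if n=="top" else (110,230,250,410)
    cv2.imwrite(f"pics/{n}6.png",cv2.resize(p[b[0]:b[1],b[2]:b[3]],None,fx=4.4,fy=4.4,interpolation=cv2.INTER_CUBIC))
fit(6,0)
E
python3 st.py
```

```text
top 614 x0,z0,yaw,pitch [ 0.572 -0.533 -0.001  0.002] ends y [-94.6 -85.4 -84.7  77.9  79.3  86. ]
  head top x -24.4 25.3 y 76.3 120.8
side 263 x0,z0,yaw,pitch [-0.394 -0.228  0.001  0.008] ends y [-88.1 -85.4 -84.6  73.2  76.5  80. ]
  post top n 44 x -19.3 19.6 y -112.7 -88.5
  head top x -26.0 23.8 y 75.6 123.8
t 16.15 y -103.93 x -0.97 z 120.1 Fy -6.07 Fx 0.42 Fz -8.92 op 0.224
```

View pics/top6.png

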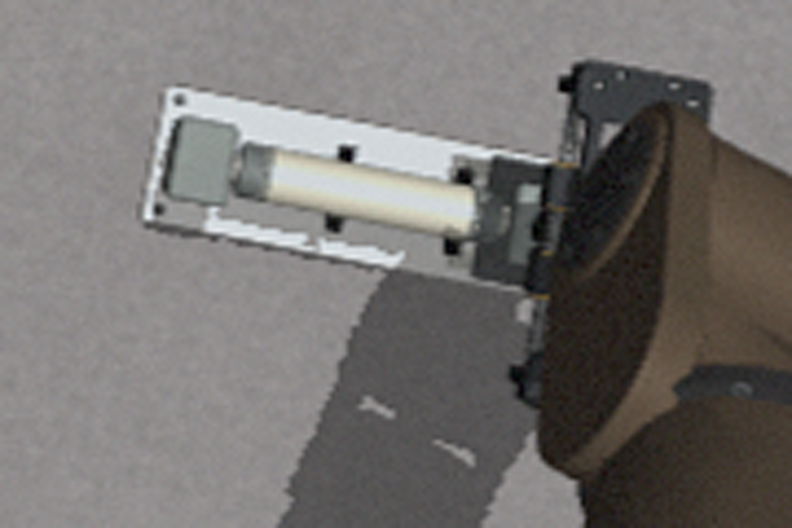

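View pics/side6.png

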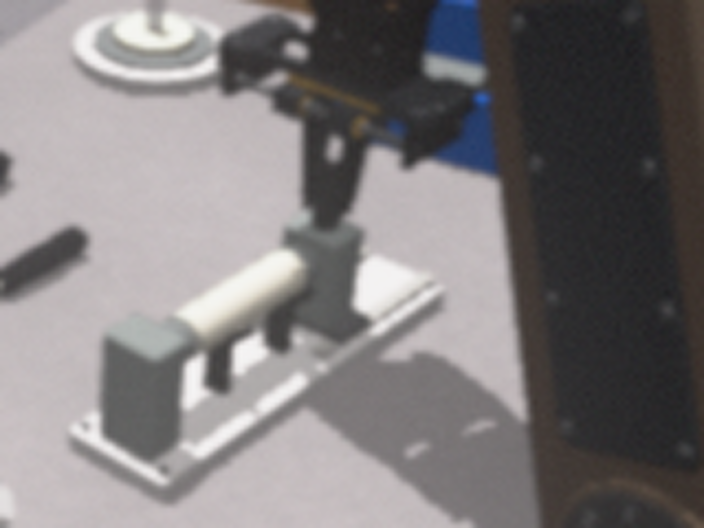

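The cartridge's head-side end is at about y=78 to 79 of the 80 mm seated value, so it's nearly home. I'll keep pushing until the force climbs sharply.

Call:
arm_command:
  targets:
    - [[0,0,0],[0.0005,0,0],255]
    - [[0,0,0],[0.001,0,0],255]
    - [[0,0,0],[0.001,0,0],255]

```text
t: 16.45
eef_pos: [454.3, -176.4, 120.1]
tcp_rot: [-3.141, 0.001, 1.363]
ft_force: [-3.6, -12.0, -11.3]
opening: 0.228
```

```bash
python3 st.py
```

```text
t 16.45 y -103.61 x -0.95 z 120.1 Fy -12.5 Fx -1.08 Fz -11.26 op 0.228
```

Call:
arm_command:
  targets:
    - [[0,0,0],[0.0005,0,0],255]
    - [[0,0,0],[0.001,0,0],255]
    - [[0,0,0],[0.001,0,0],255]

```text
t: 16.75
eef_pos: [454.4, -176.1, 120.1]
tcp_rot: [-3.141, 0.002, 1.364]
ft_force: [-6.2, -17.7, -11.3]
opening: 0.226
```

```bash
python3 st.py
```

```text
t 16.75 y -103.32 x -0.91 z 120.1 Fy -18.58 Fx -2.45 Fz -11.34 op 0.226
```

The tailstock has hit a hard stop: 18.6 N with almost no further motion. I'll relax the load and release the post.

Call:
arm_command:
  targets:
    - [[0,0,0],[-0.0015,0,0],255]
    - [[0,0,0],[-0.002,0,0],180]
    - [[0,0,0],[-0.002,0,0],160]
    - [[0,0,0],[-0.002,0,0],100]
    - [[0,0,0],[-0.002,0,0],40]
    - [[0,0,0],[-0.002,0,0],0]
    - [[0,0,0],[-0.002,0,0],0]
    - [[0,0,0],[-0.002,0,0],0]

```text
t: 17.55
eef_pos: [454.3, -176.5, 120.2]
tcp_rot: [-3.141, -0.0, 1.363]
ft_force: [0.5, 0.1, -0.3]
opening: 0.735
```

Call:
arm_command:
  targets:
    - [[0,0,0],[0,0,0],0]
    - [[0,0,0],[0,0,-0.015],0]
    - [[0,0,0],[0,0,-0.04],0]
    - [[0,0,0],[0,0,-0.08],0]
    - [[0,0,0],[0,0,-0.12],0]
    - [[0,0,0],[-0.1,0,-0.15],0]
    - [[0,0,0],[-0.2,0,-0.15],0]
    - [[0,0,0],[-0.2,0,-0.15],0]

```text
t: 18.35
eef_pos: [423.5, -322.2, 265.7]
tcp_rot: [3.14, 0.0, 1.364]
ft_force: [1.7, 0.7, -0.5]
opening: 1.0
```

Call:
arm_command:
  targets:
    - [[0,0,0],[-0.05,0,0],0]
    - [[0,0,0],[-0.1,0,0],0]
    - [[0,0,0],[-0.1,0,0],0]
    - [[0,0,0],[-0.1,0,0],0]

```text
t: 18.75
eef_pos: [402.7, -419.1, 264.0]
tcp_rot: [-3.141, -0.001, 1.361]
ft_force: [0.0, -0.1, -0.2]
opening: 0.998
```

```bash
python3 - <<'E'
from fit import *
from cell import read_camera
for n in("top","side"):
    p,d=read_camera(n); np.save(f"pics/{n}7.npy",d); cv2.imwrite(f"pics/{n}7raw.png",p); b=(190,280,250,410) if n=="top" else (110,230,250,410)
    cv2.imwrite(f"pics/{n}7.png",cv2.resize(p[b[0]:b[1],b[2]:b[3]],None,fx=4.4,fy=4.4,interpolation=cv2.INTER_CUBIC))
fit(7,0)
plan()
E
```

```text
top 615 x0,z0,yaw,pitch [ 0.689 -0.557  0.005  0.001] ends y [-87.3 -85.4 -84.7  78.3  79.9  97.3]
  post top n 64 x -8.9 10.4 y -113.1 -94.6
  head top x -24.4 25.2 y 79.6 120.8
side 262 x0,z0,yaw,pitch [-0.457 -0.196  0.003  0.001] ends y [-88.3 -85.6 -84.5  74.5  75.1  79.8]
  post top n 31 x -12.8 9.9 y -112.2 -90.3
  head top x -26.9 22.9 y 79.8 124.5
t 18.85 pos [ 403.4 -417.7  264.6] rot [-3.141e+00 -1.000e-03  1.363e+00] open 1.0 F [0.4 1.2 0.8] q [-0.92  0.38  1.6   0.    1.16 -0.71]
```

View pics/top7.png

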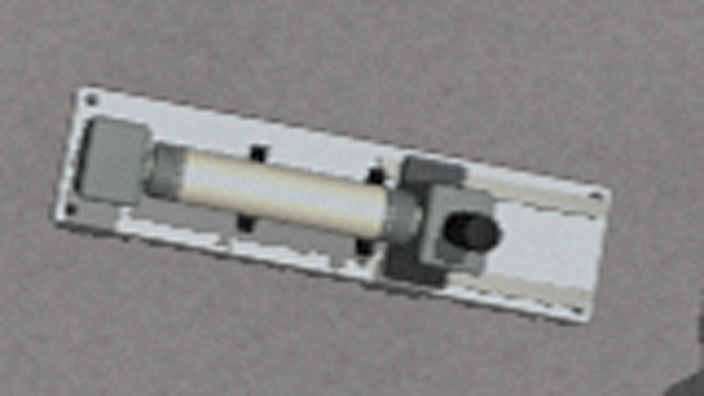

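View pics/side7.png

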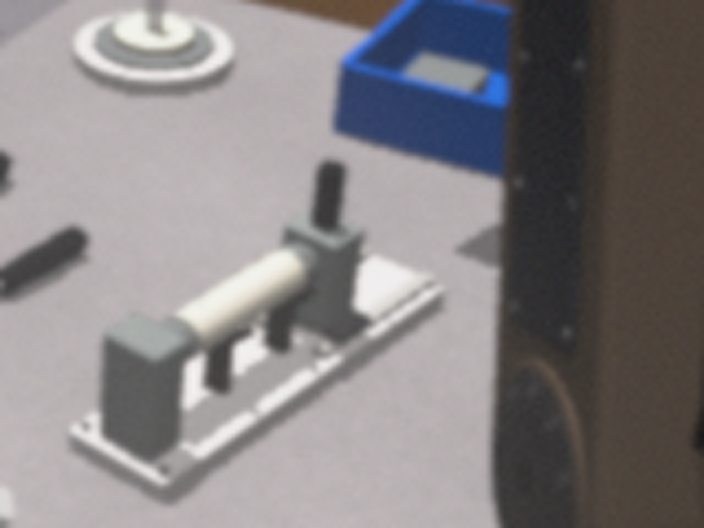

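The front views show both cones inside the ports. The remaining gaps to the blocks are about equal and small, near (155,165) and (420,215) in the top crop. The post-to-head-face distance measures about 189 mm, against 191.7 mm nominal when home. As a last check before handing in, I'll compare the bystanders with the first picture.

```bash
python3 - <<'E'
from h import *
a=cv2.imread("pics/top0.png").astype(int);b=cv2.imread("pics/top7raw.png").astype(int)
for n,(r0,r1,c0,c1) in dict(jar=(118,158,232,266),beaker=(230,270,95,135),driver=(145,172,276,356)).items(): print(n,abs(a-b)[r0:r1,c0:c1].mean().round(2))
print(env.job_done())
E
```

```text
jar 2.6
beaker 2.44
driver 2.79
the job is handed in; nothing more can be done
None
```

I moved the cartridge from the stand into the V rests, pushed the tailstock home against it, released the post and handed the job in at about 19 s of the 54 s allowed. No verdict is reported, so the result rests on my own checks.

- **Laying down:** After release, the cartridge was within about 1 mm of the lay point sideways and in height, and within 0.003 rad of the centre line. The tailstock was still well clear of it.
- **Seating:** I pushed until the force rose sharply to about 18.6 N with almost no further movement, slightly over the 10–15 N stated for seating. Then I relaxed the load, let go of the post and backed the arm away.
- **Final position:** The cartridge was within 0.7 mm and 0.005 rad of the centre line, with both cones in the ports and small, about equal gaps to the blocks.
- **Bystanders:** The jar, beaker and screwdriver looked unchanged between the first and last top pictures.

**Disagreements:**
- The two cameras differ by about 3 mm on the holder.
- The post ended about 2 to 3 mm further in than my estimate of the holder's position predicts. I put this down to calibration, because the hard stop and the pictures both show it fully home.
- I did not measure the tip distances directly.

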